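# Load a board carrier onto the inspection rails and lock it

### The job

Slide the board carrier, without lifting it, along the blue loading plate until it drops onto the two narrow raised rails, lying flat and square against the yellow fence, and press it firmly home against the black end stop for a moment, without ramming it. Then lock it in by putting the red keeper collar over the steel post, all the way down, and let go. Leave the other things on the bench where they are.

Things in the scene. Friction and masses are not known exactly. Their poses are not given: they have to be found in the camera images.
- fixture: Fixed loading fixture, placed and turned differently each time. Origin on the table under the lane's centreline, where plate ends and rails begin; +y is the direction of travel, +x points to the fence. Blue plate: top 50 mm high, x -100 to +50, y -235 to 0 mm. Yellow fence along plate and rails: inner face at x = +50 mm, top 60 mm high.
- rails_start (a point): Point on the lane's centreline where the two aluminium rails begin (fixture x 0, y 0), at their top, 47 mm high: 3 mm below the plate. Rails run along +y to the end stop, 12 mm wide each, centred at x = +42 and -40 mm, open between: a carrier more than 12 mm off the fence falls in. From plate end to end stop is 145 mm: 5 mm more than the carrier.
- end_stop: Fixed rigid black bar across the rail ends, 100 mm wide, 12 mm thick, top 62 mm high; origin at the lower edge centre of the face that looks at the carrier (fixture x 0, y +145 mm, z 47 mm).
- home (a point): Point fixed on the fixture (x 0, y +75 mm, 47 mm high), axes as the fixture's: the carrier's origin comes here when it is on the rails, touching both the fence and the end stop.
- post_foot (a point): Foot of the steel keeper post, 52 mm high, at fixture x -68, y -21 mm: the collar's origin comes here when fully down. The post is 20 mm in diameter with a tapered tip, its top 86 mm above the table. The collar passes the carrier's rear corner only when the carrier is home, else it lands on the carrier.
- carrier: Flat aluminium tray with a green circuit board, 100 mm (its x) by 140 mm (its y) by 12 mm high; origin at the centre of its underside. Starts flat on the plate, about 8 to 40 mm off the fence and skewed by up to 0.18 rad, its +y roughly along the travel. 0.25 to 0.5 kg, sliding friction not known; a push of under 6 N slides it. Too wide to grip.
- collar: Red painted steel tube standing upright on the table, outer diameter 50 mm, bore 24 mm, 60 mm tall, 0.15 kg; origin at the centre of its lower end.
- flux_jar: White jar with blue cap, diameter 54 mm, 65 mm tall; bystander that may stand in any of the three spots of collar, jar and spool. Origin under its centre.
- spool: Grey solder spool standing on its flange, diameter 60 mm, 50 mm tall; bystander, may swap spots with collar and jar. Origin under its centre.
- yellow_bottle: Yellow bottle, diameter 66 mm, 130 mm tall, bystander. Origin under its centre.
- screwdriver: Screwdriver lying on the table, about 200 mm long, bystander. Origin under its middle.
- can: Steel can, diameter 66 mm, 100 mm tall, bystander. Origin under its centre.
Things that resemble listed ones, but are neither listed nor needed, are in the scene too. Of the things that look like the collar, take the one that is farthest to the robot's left at the start.

How it is judged:
On the way:
1. the carrier lies flat on both rails beside the fence and is pressed against the end stop with more than 3 N for 0.2 s (x of carrier in the frame of home between -0.003 and 0.003 m and y of carrier in the frame of home between -0.003 and 0.003 m and z of carrier in the frame of home below 0.0015 m and angle between the y axis of carrier and the y axis of fixture, either way round below 0.04 rad and contact force between carrier and end_stop above 3 N), for 0.2 s.
At the end, for the whole second after the job is handed in: The carrier is at rest, flat on both rails (height within 1.5 mm), within 3 mm of home along and across the rails and within 0.04 rad of square; the collar is at rest, fully down on the post (within 3 mm of its foot), upright (x of carrier in the frame of home between -0.003 and 0.003 m and y of carrier in the frame of home between -0.003 and 0.003 m and z of carrier in the frame of home below 0.0015 m and angle between the y axis of carrier and the y axis of fixture, either way round below 0.04 rad and angle between carrier's own z axis and vertical below 0.02 rad and linear speed of each of carrier, collar below 0.01 m/s and horizontal distance between collar and post_foot below 0.005 m and z of collar in the frame of post_foot below 0.003 m and angle between collar's own z axis and vertical below 0.08 rad); the robot touches nothing.
It fails at once if the carrier is lifted (more than 15 mm above the plate) or tipped by more than 0.15 rad (height (world z) of carrier above 0.065 m or angle between carrier's own z axis and vertical above 0.15 rad).
It fails at once if the carrier is rammed against the end stop with more than 35 N (contact force between carrier and end_stop above 35 N).
It fails at once if another thing on the bench is moved by more than 30 mm (distance of any of flux_jar, spool, yellow_bottle, screwdriver, can from where it was at the start of the episode above 0.03 m).
It also fails if it takes over 67 s, if anything falls off the work surface, if the arm or the gripper's body presses on something with over 40 N, if the wrist force passes 120 N, or if a joint passes its speed limit or range.

### The arm

A 7-joint arm with a two-finger parallel gripper is mounted at the origin on the work surface. World frame = base frame: x ahead of the robot, y to its left, z up, the work surface at z = 0. Lengths are in m, angles in rad, forces in N, time in s.
With the tool pointing down it reaches from about 0.4 to 0.85 m from the base axis. Payload 10.4 kg.
Tool frame: the origin (TCP) lies on the centre line of the jaws, within the pads' length; the fingertips stand 14 mm ahead of it and the grasp point (between the pads) lies 5 mm behind it (manip.tip_reach is the distance from the TCP to the fingertips, in m); z points along the fingers, y is the line along which they close (so a half turn about z gives the same grasp; the last joint's range is limited). The gripper opens to 85 mm and grips with 20 to 120 N. Pads are 22 mm wide; open, the fingers measure 114 mm over their backs; the gripper's body (76 mm by 85 mm) begins 54 mm behind the grasp point. The pads swing forward as they close: fully open they stand 13 mm farther back than shut.
Start: joints at [-1.288, 0.332, -0.065, 1.46, 0.022, 1.35, -0.088], TCP at [0.188, 0.596, 0.245] pointing down, gripper open.
Joint ranges: [-2.6, 2.6], [-0.5, 2.12], [-1.47, 1.34], [0.16, 2.42], [-1.27, 4.41], [0.06, 2.06], [-2.6, 2.6]. Speed limits (rad/s): [2.22, 2.22, 2.79, 2.79, 3.14, 3.14, 3.14].

### API

Orientations are given as a unit quaternion [x, y, z, w].
In Python, from workcell import manip gives the robot as it stands.
- The arm moves only by the shell command python3 -m pendant 'ROWS' [FORCE]. ROWS is JSON, a list of rows, each a list of 7 numbers: the shift along the tool's x, y, z in units of 50 mm (1.0 is 50 mm), then the turn, a rotation vector about the tool's x, y, z in units of 8 degrees (1.0 is 8 degrees), then the opening, from -1 (shut) to 1 (fully open), so that 0 is half open. In form: [[dx, dy, dz, ax, ay, az, jaw], ...]. A call has exactly 10 rows; each row is the pose to reach, as a shift and turn from the pose commanded when the call began, along the tool's axes at that moment; what a row does not reach only later rows make up. A row lasts 1/8 s, in which the tool goes at most 62.5 mm and 10.7 degrees, less where a joint would pass 70% of its speed; a pose out of reach is approached as far as the arm can. A call with a gripper value outside its range is refused whole. The fingers move at their own pace and stop on an object; FORCE is the grip in N (left out, the last holds). Time passes only in rows, so rows that repeat a pose let the fingers close, or fill a call up. It gives the time, the measured TCP pose, the force, the opening and the grip force at its end, in the units of the state.
- manip.get_obs(): the state, without advancing time (a new reading comes with each control period).
- manip.camera(name): name is "scene" or "top"; returns (picture, depth): 420x560x3 uint8, red, green, blue; 420x560 float32, m along the optical axis (not along the pixel's ray), 0 where there is no reading.
- manip.get_calibration(name): a dict with "fx", "fy", "cx", "cy" (pixels), "D" ([k1, k2, p1, p2, k3] as OpenCV has them; the pictures are not rectified), "xyz" and "orientation" of the camera in the world. Camera axes: x right, y up, looking along -z (the intrinsics and any distortion apply to the point x, -y, -z); pixel columns grow to the right and rows downward; lengths in m; the calibration is good to about 2 mm. A picture is of the moment at which its call begins. get_calibration takes no time and is no camera call.
- manip.hand_in(): hands the job in; it is judged then, once.
Trained networks look in the newest picture that a camera, given by its name, has taken for a name from the list of things; names that differ only in an ending like _2 or _b are one class to them, and where a whole thing is asked for, a point or a joint stands for the part that bears it (a point fixed in the world has none). Each returns a list of dicts, best first, with "p" (0 to 1); they miss things now and then, are a little off and sometimes report something else, mostly with a low value. They report only what shows in the picture. A call takes as long as a camera call. They do not tell look-alikes from the thing itself.
- manip.find_in(thing, camera): "box" ([left, top, right, bottom] in pixels, round what is visible of it).
- manip.trace(thing, camera): "pixels" (420x560 bool, what is visible of it) and "box" ([left, top, right, bottom] in pixels, round what is visible of it).
- manip.tip_of(thing, camera): "pixel" ([column, row] in pixels: a listed point, or the origin of a listed thing).
The state is a dict: "clock": time; "joint_pos": joint angles; "joint_velocities": joint speeds; "tau": joint torques, N m; "position": TCP position; "ee_rot": TCP orientation; "ft_force": force on the tool from outside, world axes, zero at the start; "torque": the same for the moment, N m; "grip_width": opening from 0.0 (shut) to 1.0 (fully open); "grasp_force": force on a finger pad.
Only numpy, scipy, OpenCV 4.12 (cv2) and the standard library are available. Lean on these libraries where they do the work, as an engineer would, in place of code of your own. Each camera call takes 0.05 s, during which the arm holds its last target. There are 200 camera calls.

## Working session

There is one attempt and no reset: what is moved stays moved. The work goes in short steps, Python scripts to look and compute and a shell command to move; the robot and the scene stay as the last step left them, time stands still between calls to the robot, and variables do not carry over. Pictures are saved under pics/ and viewed, at most 13 in all, crops included, and the job is handed in when it is done.

```bash
ls; mkdir -p pics
cat > h.py <<'E'
import numpy as np,cv2
from workcell import manip
from scipy.spatial.transform import Rotation as R
def cal(n):
    c=manip.get_calibration(n);K=np.array([[c['fx'],0,c['cx']],[0,c['fy'],c['cy']],[0,0,1.]])
    return K,np.array(c['D'],float),np.array(c['xyz']),R.from_quat(c['orientation']).as_matrix()
def rays(n,px):
    K,D,t,M=cal(n);u=cv2.undistortPoints(np.array(px,float).reshape(-1,1,2),K,D).reshape(-1,2)
    return t,np.c_[u[:,0],-u[:,1],-np.ones(len(u))]@M.T
def atz(n,px,z):
    t,d=rays(n,px);return t+d*((z-t[2])/d[:,2])[:,None]
def dep(n,px,depth):
    t,d=rays(n,px);p=np.array(px).astype(int).reshape(-1,2);return t+d*depth[p[:,1],p[:,0]][:,None]
def proj(n,P):
    K,D,t,M=cal(n);q=(np.array(P).reshape(-1,3)-t)@M*[1,-1,-1]
    return cv2.projectPoints(q,np.zeros(3),np.zeros(3),K,D)[0].reshape(-1,2)
E
python3 - <<'E'
from h import *
for n in('scene','top'):
    im,d=manip.camera(n);cv2.imwrite(f'pics/{n}0.png',im[:,:,::-1]);np.save(n+'0.npy',d);print(n,cal(n)[2],cal(n)[0][0,0])
    for t in('collar','rails_start','home','post_foot','carrier','end_stop'):
        for r in manip.tip_of(t,n)[:4]:print(t,np.round(r['pixel'],1),round(r['p'],2))
o=manip.get_obs();print(o['position'],R.from_quat(o['ee_rot']).as_matrix().round(3),o['clock'],manip.tip_reach)
E
```

```text
pics
scene [1.21880351 0.18088614 0.98090556] 445.43077045013706
collar [276.6 279.3] 0.95
collar [303.4 185.1] 0.7
collar [394.7 212.7] 0.66
collar [291.  196.6] 0.59
rails_start [291.4 223.6] 0.57
rails_start [446.5 307.8] 0.4
home [320.7 224.4] 0.63
post_foot [287.5 198.3] 0.72
carrier [239.4 198.8] 0.96
end_stop [348.2 230.4] 0.72
top [ 0.31008626 -0.02479659  1.4262968 ] 472.27976523863276
collar [185.5 249.2] 0.76
collar [266.9 255.9] 0.63
collar [261.1 156.8] 0.51
rails_start [235.4 253.7] 0.75
rails_start [269.9 199.6] 0.73
home [379.1 263. ] 0.73
home [236.3 200.3] 0.65
post_foot [276.2 216.2] 0.95
carrier [305.5 202.3] 0.68
end_stop [216.  201.8] 0.68
[0.18811629 0.59603253 0.24534266] [[-0.954  0.301 -0.   ]
 [ 0.301  0.954  0.   ]
 [ 0.     0.    -1.   ]] 0.7 0.014
```

View pics/scene0.png

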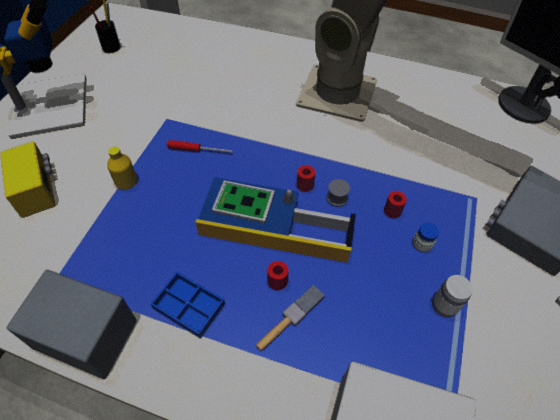

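View pics/top0.png

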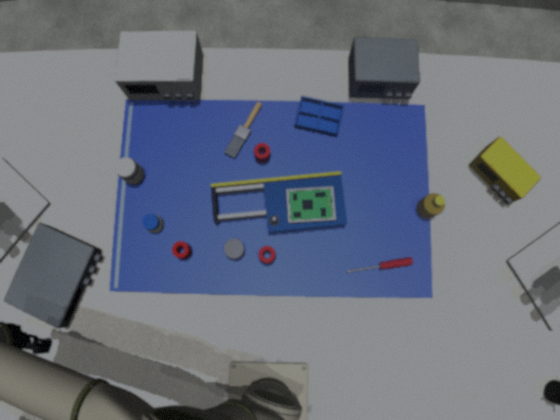

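The look-alikes for the collar are three red tubes, seen in scene / top at (396,204)/(181,250), (306,178)/(267,255) and (278,275)/(262,152). World +y points right in the scene image and left in the top one, so I choose scene (396,204), top (181,250). I'll measure that tube and the fixture with orthophotos.

```bash
cat >> h.py <<'E'
def ortho(n,im,z,x0,x1,y0,y1,s=2000):
    # rows: +x up ; cols: +y left
    H,W=int((x1-x0)*s),int((y1-y0)*s)
    X,Y=np.meshgrid(x1-(np.arange(H)+.5)/s,y1-(np.arange(W)+.5)/s,indexing='ij')
    p=proj(n,np.c_[X.ravel(),Y.ravel(),np.full(X.size,z)]).astype(np.float32).reshape(H,W,2)
    return cv2.remap(im,p[...,0],p[...,1],cv2.INTER_CUBIC)
E
python3 - <<'E'
from h import *
for n,cs in(('scene',[(396,204),(306,178),(278,275)]),('top',[(181,250),(267,255),(262,152)])):
    im=cv2.imread(f'pics/{n}0.png');hsv=cv2.cvtColor(im,cv2.COLOR_BGR2HSV);d=np.load(n+'0.npy')
    red=((hsv[...,0]<10)|(hsv[...,0]>170))&(hsv[...,1]>120)&(hsv[...,2]>60)
    k,lab,st,_=cv2.connectedComponentsWithStats(red.astype(np.uint8))
    for i in range(1,k):
        if st[i,4]>100:
            v,u=np.where(lab==i);P=dep(n,np.c_[u,v],d);t=P[P[:,2]>.05]
            if len(t)>10:print(n,st[i,:2],'ring',t.mean(0).round(4),(t.min(0)+t.max(0))[:2]/2,len(t))
    # yellow fence
    ye=(hsv[...,0]>20)&(hsv[...,0]<35)&(hsv[...,1]>120)&(hsv[...,2]>90)
    v,u=np.where(ye);P=dep(n,np.c_[u,v],d);t=P[(P[:,2]>.055)&(P[:,2]<.066)&(P[:,0]<.75)]
    c=t.mean(0);e=np.linalg.svd(t[:,:2]-c[:2])[2][0];e*=np.sign(e[1]);s=(t[:,:2]-c[:2])@e
    w=(t[:,:2]-c[:2])@[e[1],-e[0]]
    print(n,'fence c',c,'dir',e,'ang',np.degrees(np.arctan2(-e[0],e[1])),s.min(),s.max(),np.percentile(w,[2,98]),len(t))
    o=ortho(n,im,.05,.36,.63,-.2,.2,2000);cv2.imwrite(f'pics/o_{n}.png',o)
    for t in ('flux_jar','spool','can','yellow_bottle','screwdriver'):
        r=manip.find_in(t,n)
        for q in r[:2]:
            b=q['box'];print(t,np.round(b),round(q['p'],2),atz(n,[[(b[0]+b[2])/2,(b[1]+b[3])/2]],.03).round(3))
E
```

```text
scene [298 166] ring [0.4331 0.0137 0.0586] [0.43059599 0.01362873] 156
scene [388 191] ring [0.4455 0.2657 0.0641] [0.81741088 0.23482168] 171
scene [268 261] ring [0.7462 0.0364 0.0625] [0.96879568 0.09642953] 237
scene fence c [ 0.65391188 -0.00590016  0.0588855 ] dir [-0.1147684   0.99339228] ang 6.59026696259279 -0.19841638513438098 0.19112953898414417 [-0.00559275  0.00586075] 583
flux_jar [413. 225. 438. 251.] 0.88 [[0.52  0.361 0.03 ]]
spool [326. 180. 350. 208.] 0.95 [[0.453 0.112 0.03 ]]
can [430. 275. 474. 314.] 0.93 [[0.658 0.444 0.03 ]]
can [210. 180. 276. 220.] 0.27 [[ 0.56  -0.123  0.03 ]]
yellow_bottle [109. 147. 135. 190.] 0.98 [[ 0.566 -0.491  0.03 ]]
screwdriver [168. 143. 230. 154.] 0.82 [[ 0.423 -0.315  0.03 ]]
top [255 144] ring [0.7376 0.0323 0.0588] [0.73797012 0.03282399] 138
top [173 242] ring [0.4338 0.2592 0.0677] [0.38393705 0.12981997] 155
top [259 247] ring [0.4259 0.0093 0.0681] [0.37927838 0.00346874] 148
top fence c [0.64933042 0.00439372 0.05934463] dir [-0.12184966  0.99254857] ang 6.998863827115044 -0.20652309030153998 0.17427937611087368 [-0.00321582  0.00303041] 194
flux_jar [148. 216. 166. 236.] 0.69 [[0.508 0.344 0.03 ]]
spool [214. 171. 347. 236.] 0.73 [[ 0.584 -0.028  0.03 ]]
spool [225. 239. 247. 260.] 0.64 [[0.441 0.101 0.03 ]]
can [115. 157. 143. 183.] 0.82 [[0.68  0.443 0.03 ]]
yellow_bottle [417. 191. 446. 218.] 0.75 [[ 0.589 -0.49   0.03 ]]
screwdriver [350. 256. 414. 270.] 0.64 [[ 0.409 -0.332  0.03 ]]
screwdriver [211. 172. 348. 236.] 0.46 [[ 0.582 -0.025  0.03 ]]
```

View pics/o_top.png

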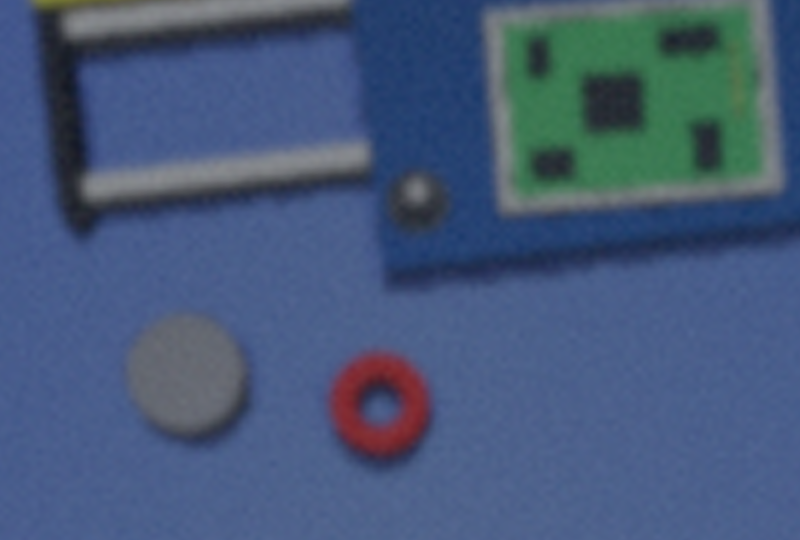

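View pics/o_scene.png

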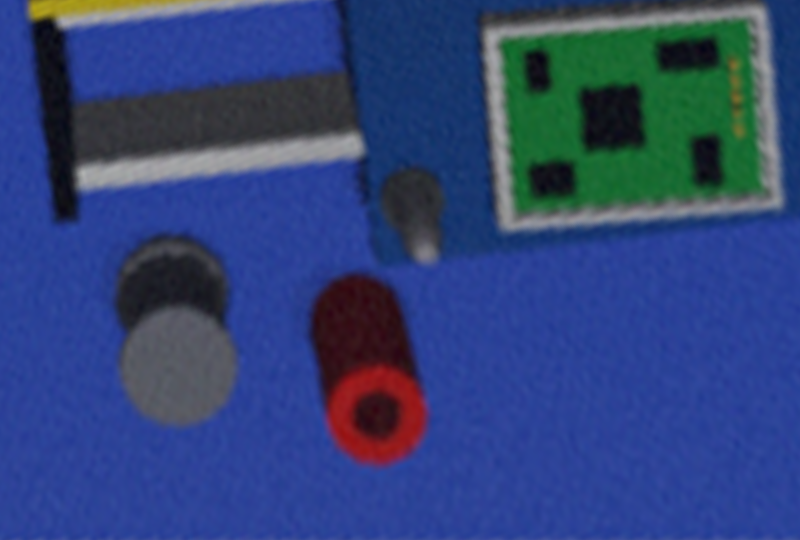

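The top orthophoto shows the end stop at left (65,120), the post at (418,195), the plate's front edge at about column 365, and the carrier's front edge at about column 490. The scene orthophoto agrees. Next I'll overlay a model of the fixture and measure the carrier.

```bash
cat >> h.py <<'E'
F0=np.array([.596,.021]);TH=.119
def fx(p,z=0,F=F0,th=TH): # fixture mm -> world
    p=np.atleast_2d(p)/1000.;c,s=np.cos(th),np.sin(th);q=p@np.array([[c,s],[-s,c]])+F
    return np.c_[q,np.full(len(q),z)]
def fo(n,im,z,s=1.6,F=F0,th=TH,b=(-110,70,-245,165)): # rows: +x up, cols: +y left
    H,W=int((b[1]-b[0])*s),int((b[3]-b[2])*s)
    X,Y=np.meshgrid(b[1]-(np.arange(H)+.5)/s,b[3]-(np.arange(W)+.5)/s,indexing='ij')
    p=proj(n,fx(np.c_[X.ravel(),Y.ravel()],z,F,th)).astype(np.float32).reshape(H,W,2)
    return cv2.remap(im,p[...,0],p[...,1],cv2.INTER_CUBIC)
E
python3 - <<'E'
from h import *
out=[]
for n in('top','scene'):
    im=cv2.imread(f'pics/{n}0.png');o=fo(n,im,.05)
    for y in(0,145,-235):cv2.line(o,(int((165-y)*1.6),0),(int((165-y)*1.6),287),(255,255,255) ,1)
    for x in(50,-100):cv2.line(o,(0,int((70-x)*1.6)),(655,int((70-x)*1.6)),(255,255,255),1)
    out.append(o)
    r=manip.tip_of('post_foot',n)[0];print(n,r['pixel'],atz(n,[r['pixel']],.052),fx([-68,-21],.052))
    hsv=cv2.cvtColor(im,cv2.COLOR_BGR2HSV)
    g=(hsv[...,0]>50)&(hsv[...,0]<90)&(hsv[...,1]>90)&(hsv[...,2]>50)
    k,lab,st,_=cv2.connectedComponentsWithStats(g.astype(np.uint8));i=1+st[1:,4].argmax()
    c=max(cv2.findContours((lab==i).astype(np.uint8),0,1)[0],key=len)
    P=atz(n,cv2.convexHull(c).reshape(-1,2),.062)
    rc=cv2.minAreaRect((P[:,:2]*1000).astype(np.float32));B=(cv2.boxPoints(rc)/1000-F0)*1000
    c_,s_=np.cos(TH),np.sin(TH);print(n,'board corners in fixture mm',(B@np.array([[c_,-s_],[s_,c_]])).round(1).tolist())
cv2.imwrite('pics/fit1.png',np.vstack(out))
E
```

```text
top [276.2, 216.2] [[ 0.54032352 -0.01573066  0.052     ]] [[ 0.53097401 -0.0079244   0.052     ]]
top board corners in fixture mm [[-74.3, -72.4], [-78.3, -191.9], [4.4, -194.7], [8.4, -75.2]]
scene [287.5, 198.3] [[ 0.53025924 -0.00778139  0.052     ]] [[ 0.53097401 -0.0079244   0.052     ]]
scene board corners in fixture mm [[-71.5, -67.7], [-76.6, -189.5], [9.4, -193.1], [14.4, -71.2]]
```

View pics/fit1.png

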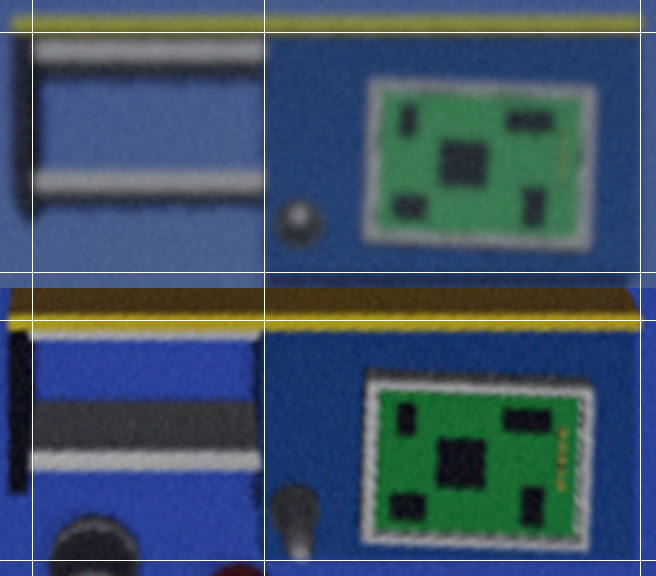

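The overlay fits within about 2 mm: fixture origin (0.596, 0.021), yaw 0.119. The carrier is about 34 mm off the fence, centred at y −132 and skewed 0.035 rad, so I'll push it sideways to the fence first and then push from behind.

```bash
cat >> h.py <<'E'
def go(xy_mm,z,jaw_dir=None,F=F0):
    o=manip.get_obs();p=np.array(o['position']);M=R.from_quat(o['ee_rot']).as_matrix()
    t=fx(xy_mm,z,F)[0];d=M.T@(t-p)/.05
    r=0
    if jaw_dir is not None:
        # desired tool: z down, y axis at yaw jaw_dir (mod 180)
        cur=np.arctan2(M[1,1],M[0,1]);r=(jaw_dir-cur+np.pi/2)%np.pi-np.pi/2
        y=np.array([np.cos(cur+r),np.sin(cur+r),0]);z_=np.array([0,0,-1.]);T=np.c_[np.cross(y,z_),y,z_]
        rv=R.from_matrix(M.T@T).as_rotvec()/np.radians(8)
    else: rv=np.zeros(3)
    print('units',d.round(2),rv.round(2),'mm',round(np.linalg.norm(d)*50),'world',t.round(3))
def st(F=F0):
    o=manip.get_obs();p=np.array(o['position'])-[*F,0];c,s=np.cos(TH),np.sin(TH)
    M=R.from_quat(o['ee_rot']).as_matrix()
    f=o['ft_force'];print('t',round(o['clock'],2),'fix mm',np.round([(c*p[0]+s*p[1])*1e3,(-s*p[0]+c*p[1])*1e3,p[2]*1e3],1),'yawrel',round(np.degrees(np.arctan2(M[1,1],M[0,1])-TH),1),'f(fix)',np.round([c*f[0]+s*f[1],-s*f[0]+c*f[1],f[2]],1),'w',round(o['grip_width'],3),round(o['grasp_force'],1),'j7',round(o['joint_pos'][6],2))
E
python3 -c "
from h import *
go([-150,-132],.1,TH+np.pi/2);st()"
python3 -m pendant '[[-0.8,-0.5,0,0,0,-0.4,0.2],[-1.6,-1,0,0,0,-0.8,0.2],[-2.5,-1.5,0,0,0,-1.2,0.2],[-3.4,-2,0,0,0,-1.6,0.2],[-4.3,-2.5,0,0,0,-2,0.2],[-5.2,-3.1,0,0,0,-2.4,0.2],[-6,-3.6,0,0,0,-2.8,0.2],[-6.5,-4,0,0,0,-3,0.2],[-6.4,-5,0,0,0,-3,0.2],[-6.4,-6,0,0,0,-3,0.2]]' 40
python3 -c "
from h import *
st();go([-150,-132],.05,TH+np.pi/2)"
```

```text
units [ -9.6  -12.15   2.9 ] [ 0.   -0.   -3.04] mm 788 world [ 0.463 -0.128  0.1  ]
t 1.3 fix mm [-336.7  619.4  245.3] yawrel 65.7 f(fix) [-0.5 -0.   0.7] w 0.998 0.0 j7 -0.09
clock: 2.55
position: [0.4025, 0.2123, 0.2451]
ee_rot: [-0.056, 0.998, -0.0, -0.0]
ft_force: [0.4, -0.9, 1.3]
grip_width: 0.604
grasp_force: 0.0
t 2.55 fix mm [-169.4  212.9  245.1] yawrel 89.7 f(fix) [ 0.3 -0.9  1.3] w 0.604 0.0 j7 1.09
units [-0.43 -6.9   3.9 ] [-0.   -0.   -0.04] mm 397 world [ 0.463 -0.128  0.05 ]
```

```bash
python3 -m pendant '[[0,-1,0,0,0,0,0.2],[-0.1,-2,0,0,0,0,0.2],[-0.2,-3,0.3,0,0,0,0.2],[-0.3,-4,1,0,0,0,0.2],[-0.4,-5,1.8,0,0,0,0.2],[-0.4,-6,2.6,0,0,0,0.2],[-0.4,-6.9,3.4,0,0,0,0.2],[-0.4,-6.9,4.2,0,0,0,0.2],[-0.4,-6.9,4.5,0,0,0,0.2],[-0.4,-6.9,4.5,0,0,0,0.2]]'
python3 -m pendant '[[0,0,0.01,0,0,0,0.2],[0,0,0.02,0,0,0,0.2],[0,0,0.04,0,0,0,0.2],[0,0,0.06,0,0,0,0.2],[0,0,0.08,0,0,0,0.2],[0,0,0.1,0,0,0,0.2],[0,0,0.12,0,0,0,0.2],[0,0,0.14,0,0,0,0.2],[0,0,0.14,0,0,0,0.2],[0,0,0.14,0,0,0,0.2]]'
python3 -c "
from h import *
st()"
```

```text
clock: 3.8
position: [0.4616, -0.1264, 0.0202]
ee_rot: [-0.057, 0.998, 0.0, -0.001]
ft_force: [0.3, 0.5, 1.2]
grip_width: 0.595
grasp_force: 0.0
clock: 5.05
position: [0.4618, -0.1269, 0.0133]
ee_rot: [-0.057, 0.998, 0.0, 0.0]
ft_force: [-1.0, 0.1, -0.6]
grip_width: 0.599
grasp_force: 0.0
t 5.05 fix mm [-150.8 -130.9   13.3] yawrel 89.7 f(fix) [-1.   0.2 -0.6] w 0.599 0.0 j7 2.06
```

```bash
python3 -m pendant '[[0,0,0.01,0,0,0,0.2],[0,0,0.02,0,0,0,0.2],[0,0,0.03,0,0,0,0.2],[0,0,0.04,0,0,0,0.2],[0,0,0.05,0,0,0,0.2],[0,0,0.06,0,0,0,0.2],[0,0,0.06,0,0,0,0.2],[0,0,0.06,0,0,0,0.2],[0,0,0.06,0,0,0,0.2],[0,0,0.06,0,0,0,0.2]]'
python3 -m pendant '[[0,0,0.01,0,0,0,0.2],[0,0,0.02,0,0,0,0.2],[0,0,0.03,0,0,0,0.2],[0,0,0.04,0,0,0,0.2],[0,0,0.05,0,0,0,0.2],[0,0,0.06,0,0,0,0.2],[0,0,0.06,0,0,0,0.2],[0,0,0.06,0,0,0,0.2],[0,0,0.06,0,0,0,0.2],[0,0,0.06,0,0,0,0.2]]'
python3 -c "
from h import *
st()"
```

```text
clock: 6.3
position: [0.4618, -0.1269, 0.0108]
ee_rot: [-0.056, 0.998, 0.0, -0.0]
ft_force: [-4.3, 1.3, 12.5]
grip_width: 0.602
grasp_force: 5.9
clock: 7.55
position: [0.462, -0.127, 0.0105]
ee_rot: [-0.056, 0.998, 0.002, -0.0]
ft_force: [-24.2, 6.1, 66.2]
grip_width: 0.599
grasp_force: 33.4
t 7.55 fix mm [-150.6 -131.    10.5] yawrel 89.6 f(fix) [-23.3   8.9  66.2] w 0.599 33.4 j7 2.07
```

```bash
python3 -m pendant '[[0,0,-0.6,0,0,0,0.2],[0,0,-1.3,0,0,0,0.2],[-0.4,0,-1.3,0,0,0,0.2],[-0.75,0,-1.3,0,0,0,0.2],[-0.75,0,-1.2,0,0,0,0.2],[-0.75,0,-1.12,0,0,0,0.2],[-0.85,0,-1.12,0,0,0,0.2],[-0.95,0,-1.12,0,0,0,0.2],[-1,0,-1.12,0,0,0,0.2],[-1,0,-1.12,0,0,0,0.2]]'
python3 -c "
from h import *
st()"
```

```text
clock: 8.8
position: [0.5117, -0.1213, 0.0633]
ee_rot: [-0.057, 0.998, -0.0, 0.0]
ft_force: [-0.5, -0.3, 0.5]
grip_width: 0.6
grasp_force: 0.0
t 8.8 fix mm [-100.6 -131.3   63.3] yawrel 89.7 f(fix) [-0.6 -0.3  0.5] w 0.6 0.0 j7 2.02
```

```bash
python3 -m pendant '[[-0.06,0,0,0,0,0,0.2],[-0.14,0,0,0,0,0,0.2],[-0.22,0,0,0,0,0,0.2],[-0.3,0,0,0,0,0,0.2],[-0.38,0,0,0,0,0,0.2],[-0.46,0,0,0,0,0,0.2],[-0.54,0,0,0,0,0,0.2],[-0.62,0,0,0,0,0,0.2],[-0.68,0,0,0,0,0,0.2],[-0.7,0,0,0,0,0,0.2]]'
python3 -c "
from h import *
st()"
```

```text
clock: 10.05
position: [0.5465, -0.1172, 0.0632]
ee_rot: [-0.057, 0.998, 0.0, 0.0]
ft_force: [-3.6, -0.5, 0.7]
grip_width: 0.599
grasp_force: 1.7
t 10.05 fix mm [ -65.6 -131.3   63.2] yawrel 89.7 f(fix) [-3.6 -0.   0.7] w 0.599 1.7 j7 2.02
```

Friction is about 3.6 N. I'll creep to the fence.

```bash
python3 -m pendant '[[-0.02,0,0,0,0,0,0.2],[-0.04,0,0,0,0,0,0.2],[-0.06,0,0,0,0,0,0.2],[-0.07,0,0,0,0,0,0.2],[-0.08,0,0,0,0,0,0.2],[-0.08,0,0,0,0,0,0.2],[-0.08,0,0,0,0,0,0.2],[-0.08,0,0,0,0,0,0.2],[-0.08,0,0,0,0,0,0.2],[-0.08,0,0,0,0,0,0.2]]'
python3 -c "
from h import *
st()
out=[]
for n in('top','scene'):
    im=manip.camera(n)[0][:,:,::-1].copy();cv2.imwrite(f'pics/{n}1.png',im);o=fo(n,im,.05);out.append(o)
cv2.imwrite('pics/fit2.png',np.vstack(out))"
```

```text
clock: 11.3
position: [0.5499, -0.117, 0.0632]
ee_rot: [-0.056, 0.998, 0.0, -0.0]
ft_force: [-5.1, 0.1, 2.0]
grip_width: 0.602
grasp_force: 2.6
t 11.3 fix mm [ -62.1 -131.5   63.2] yawrel 89.7 f(fix) [-5.1  0.7  2. ] w 0.602 2.6 j7 2.02
```

View pics/fit2.png

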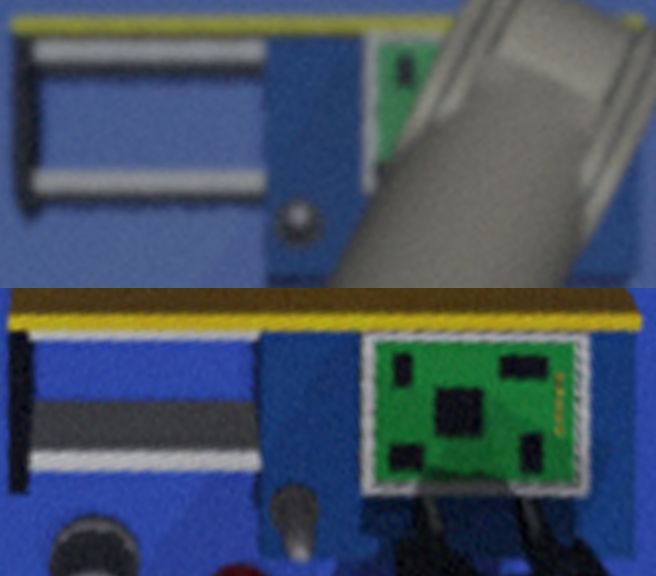

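The carrier is square, with about a 2 mm gap left to the fence (rows 331–335 in the scene half). I'll push on until the force rises.

```bash
python3 -m pendant '[[-0.01,0,0,0,0,0,0.2],[-0.02,0,0,0,0,0,0.2],[-0.03,0,0,0,0,0,0.2],[-0.04,0,0,0,0,0,0.2],[-0.04,0,0,0,0,0,0.2],[-0.04,0,0,0,0,0,0.2],[-0.04,0,0,0,0,0,0.2],[-0.04,0,0,0,0,0,0.2],[-0.04,0,0,0,0,0,0.2],[-0.04,0,0,0,0,0,0.2]]'
python3 -c "
from h import *
st()"
```

```text
clock: 12.65
position: [0.5502, -0.117, 0.0631]
ee_rot: [-0.056, 0.998, 0.0, -0.002]
ft_force: [-14.7, -0.2, 9.7]
grip_width: 0.601
grasp_force: 7.0
t 12.65 fix mm [ -61.8 -131.6   63.1] yawrel 89.6 f(fix) [-14.6   1.5   9.7] w 0.601 7.0 j7 2.02
```

```bash
python3 -m pendant '[[0.2,0,0,0,0,0,0.2],[0.3,0,-0.5,0,0,0.6,0.2],[0.2,-0.3,-1.1,0,0,1.9,0.2],[0,-0.6,-1.1,0,0,3.2,0.2],[-0.3,-0.9,-1.1,0,0,4.5,0.2],[-0.6,-1.3,-1.1,0,0,5.8,0.2],[-0.9,-1.7,-1.1,0,0,7.1,0.2],[-1.2,-2.02,-1.1,0,0,8.4,0.2],[-1.25,-2.02,-1.1,0,0,9.7,0.2],[-1.25,-2.02,-1.1,0,0,11,0.2]]'
python3 -c "
from h import *
st();go([2,-232],.0635,TH)"
```

```text
clock: 13.9
position: [0.6266, -0.2101, 0.1184]
ee_rot: [0.655, 0.756, 0.0, 0.001]
ft_force: [0.2, -0.0, 0.2]
grip_width: 0.597
grasp_force: 0.0
t 13.9 fix mm [   2.9 -233.1  118.4] yawrel 1.3 f(fix) [ 0.2 -0.   0.2] w 0.597 0.0 j7 0.75
units [ 0.02 -0.02  1.1 ] [0.01 0.01 0.17] mm 55 world [ 0.626 -0.209  0.064]
```

```bash
python3 -m pendant '[[0,0,0.4,0,0,0.17,0.2],[0,0,0.8,0,0,0.17,0.2],[0,0,1,0,0,0.17,0.2],[0,0,1.1,0,0,0.17,0.2],[0.05,0,1.1,0,0,0.17,0.2],[0.13,0,1.1,0,0,0.17,0.2],[0.21,0,1.1,0,0,0.17,0.2],[0.3,0,1.1,0,0,0.17,0.2],[0.4,0,1.1,0,0,0.17,0.2],[0.5,0,1.1,0,0,0.17,0.2]]'
python3 -c "
from h import *
st()"
```

```text
clock: 15.15
position: [0.622, -0.1854, 0.0634]
ee_rot: [0.662, 0.75, -0.0, 0.0]
ft_force: [1.0, -2.5, 0.3]
grip_width: 0.598
grasp_force: 1.2
t 15.15 fix mm [   1.3 -208.    63.4] yawrel 0.3 f(fix) [ 0.7 -2.6  0.3] w 0.598 1.2 j7 0.73
```

```bash
python3 -m pendant '[[0.12,0,0,0,0,0,0.2],[0.28,0,0,0,0,0,0.2],[0.44,0,0,0,0,0,0.2],[0.6,0.01,0,0,0,0,0.2],[0.76,0.01,0,0,0,0,0.2],[0.92,0.02,0,0,0,0,0.2],[1.08,0.02,0,0,0,0,0.2],[1.24,0.03,0,0,0,0,0.2],[1.4,0.03,0,0,0,0,0.2],[1.5,0.03,0,0,0,0,0.2]]'
python3 -c "
from h import *
st()
out=[]
for n in('top','scene'):
    im=manip.camera(n)[0][:,:,::-1].copy();o=fo(n,im,.05);out.append(o)
cv2.imwrite('pics/fit3.png',np.vstack(out))"
```

```text
clock: 16.4
position: [0.6139, -0.1106, 0.0633]
ee_rot: [0.662, 0.75, -0.0, 0.0]
ft_force: [-0.6, -4.8, 3.2]
grip_width: 0.604
grasp_force: 2.4
t 16.4 fix mm [   2.2 -132.8   63.3] yawrel 0.3 f(fix) [-1.2 -4.7  3.2] w 0.604 2.4 j7 0.62
```

View pics/fit3.png

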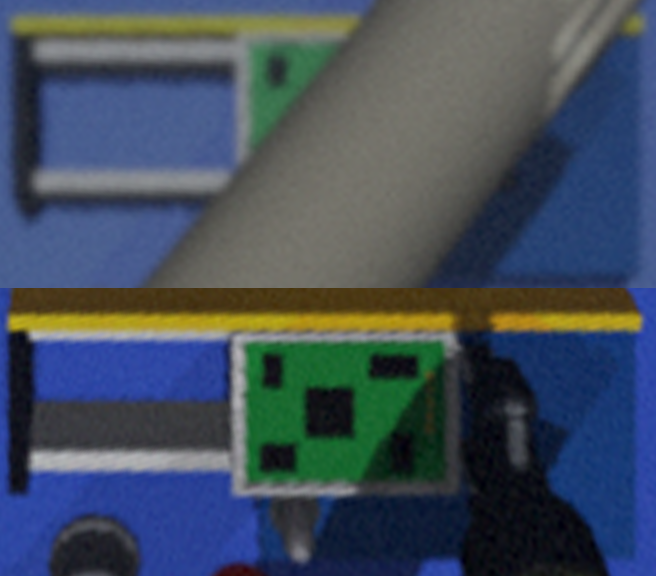

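```bash
python3 -m pendant '[[0.12,0,0,0,0,0,0.2],[0.32,0,0,0,0,0,0.2],[0.52,0,0,0,0,0,0.2],[0.72,0.01,0,0,0,0,0.2],[0.92,0.01,0,0,0,0,0.2],[1.12,0.01,0,0,0,0,0.2],[1.32,0.02,0,0,0,0,0.2],[1.52,0.02,0,0,0,0,0.2],[1.72,0.02,0,0,0,0,0.2],[1.85,0.02,0,0,0,0,0.2]]'
python3 -m pendant '[[0.06,0,0,0,0,0,0.2],[0.14,0,0,0,0,0,0.2],[0.22,0,0,0,0,0,0.2],[0.28,0,0,0,0,0,0.2],[0.34,0,0,0,0,0,0.2],[0.4,0,0,0,0,0,0.2],[0.44,0,0,0,0,0,0.2],[0.46,0,0,0,0,0,0.2],[0.46,0,0,0,0,0,0.2],[0.46,0,0,0,0,0,0.2]]'
python3 -c "
from h import *
st()"
```

```text
clock: 17.75
position: [0.6033, -0.0181, 0.0632]
ee_rot: [0.662, 0.75, -0.0, -0.0]
ft_force: [-0.9, -4.7, 1.3]
grip_width: 0.595
grasp_force: 2.1
clock: 19.0
position: [0.601, 0.0044, 0.0634]
ee_rot: [0.662, 0.75, 0.0, -0.0]
ft_force: [0.7, 0.3, 0.2]
grip_width: 0.595
grasp_force: 0.0
t 19.0 fix mm [  3.  -17.1  63.4] yawrel 0.3 f(fix) [0.8 0.2 0.2] w 0.595 0.0 j7 0.43
```

```bash
python3 -m pendant '[[0.02,0,0,0,0,0,0.2],[0.04,0,0,0,0,0,0.2],[0.06,0,0,0,0,0,0.2],[0.08,0,0,0,0,0,0.2],[0.1,0,0,0,0,0,0.2],[0.11,0,0,0,0,0,0.2],[0.12,0,0,0,0,0,0.2],[0.13,0,0,0,0,0,0.2],[0.14,0,0,0,0,0,0.2],[0.14,0,0,0,0,0,0.2]]'
python3 -c "
from h import *
st()
out=[]
for n in('top','scene'):
    im=manip.camera(n)[0][:,:,::-1].copy();o=fo(n,im,.05);out.append(o)
cv2.imwrite('pics/fit4.png',np.vstack(out))"
```

```text
clock: 20.25
position: [0.6, 0.0113, 0.0632]
ee_rot: [0.662, 0.75, 0.0, -0.0]
ft_force: [0.1, -2.0, -0.7]
grip_width: 0.599
grasp_force: 0.6
t 20.25 fix mm [  2.8 -10.1  63.2] yawrel 0.3 f(fix) [-0.1 -2.  -0.7] w 0.599 0.6 j7 0.42
```

View pics/fit4.png

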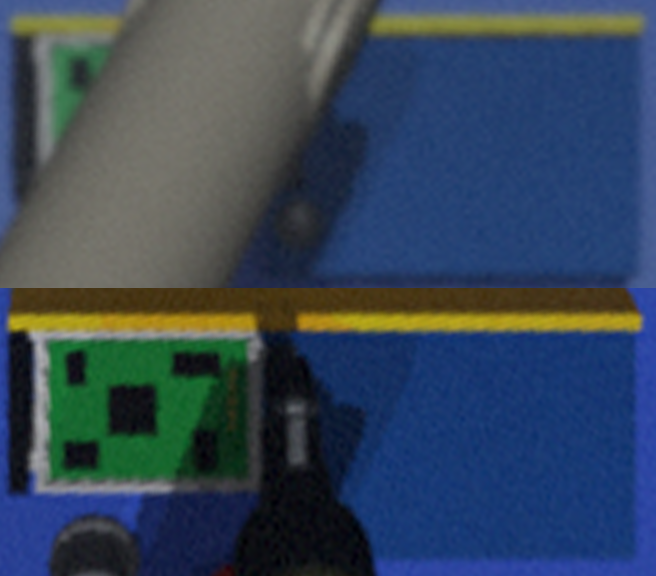

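About 4 mm remain before the stop, so I'll creep.

```bash
python3 -m pendant '[[0.01,0,0,0,0,0,0.2],[0.02,0,0,0,0,0,0.2],[0.03,0,0,0,0,0,0.2],[0.04,0,0,0,0,0,0.2],[0.05,0,0,0,0,0,0.2],[0.06,0,0,0,0,0,0.2],[0.07,0,0,0,0,0,0.2],[0.07,0,0,0,0,0,0.2],[0.07,0,0,0,0,0,0.2],[0.07,0,0,0,0,0,0.2]]'
python3 -c "
from h import *
st()"
```

```text
clock: 21.6
position: [0.5996, 0.0147, 0.0633]
ee_rot: [0.662, 0.75, 0.0, -0.0]
ft_force: [-0.2, -1.9, -0.5]
grip_width: 0.602
grasp_force: 0.5
t 21.6 fix mm [ 2.8 -6.7 63.3] yawrel 0.3 f(fix) [-0.4 -1.9 -0.5] w 0.602 0.5 j7 0.41
```

```bash
python3 -m pendant '[[0.01,0,0,0,0,0,0.2],[0.02,0,0,0,0,0,0.2],[0.03,0,0,0,0,0,0.2],[0.03,0,0,0,0,0,0.2],[0.03,0,0,0,0,0,0.2],[0.03,0,0,0,0,0,0.2],[0.03,0,0,0,0,0,0.2],[0.03,0,0,0,0,0,0.2],[0.03,0,0,0,0,0,0.2],[0.03,0,0,0,0,0,0.2]]'
python3 -c "
from h import *
st()"
```

```text
clock: 22.85
position: [0.5994, 0.0159, 0.0633]
ee_rot: [0.662, 0.75, 0.0, 0.0]
ft_force: [1.0, -2.8, -0.5]
grip_width: 0.606
grasp_force: 1.4
t 22.85 fix mm [ 2.8 -5.4 63.3] yawrel 0.3 f(fix) [ 0.6 -2.9 -0.5] w 0.606 1.4 j7 0.41
```

```bash
python3 -m pendant '[[0.01,0,0,0,0,0,0.2],[0.02,0,0,0,0,0,0.2],[0.03,0,0,0,0,0,0.2],[0.03,0,0,0,0,0,0.2],[0.03,0,0,0,0,0,0.2],[0.03,0,0,0,0,0,0.2],[0.03,0,0,0,0,0,0.2],[0.03,0,0,0,0,0,0.2],[0.03,0,0,0,0,0,0.2],[0.03,0,0,0,0,0,0.2]]'
python3 -c "
from h import *
st()"
```

```text
clock: 24.1
position: [0.5991, 0.0161, 0.0633]
ee_rot: [0.662, 0.749, -0.001, 0.0]
ft_force: [0.6, -6.8, -1.4]
grip_width: 0.602
grasp_force: 3.4
t 24.1 fix mm [ 2.5 -5.2 63.3] yawrel 0.2 f(fix) [-0.2 -6.8 -1.4] w 0.602 3.4 j7 0.41
```

```bash
python3 -m pendant '[[0.01,0,0,0,0,0,0.2],[0.02,0,0,0,0,0,0.2],[0.03,0,0,0,0,0,0.2],[0.03,0,0,0,0,0,0.2],[0.03,0,0,0,0,0,0.2],[0.03,0,0,0,0,0,0.2],[0.03,0,0,0,0,0,0.2],[0.03,0,0,0,0,0,0.2],[0.03,0,0,0,0,0,0.2],[0.03,0,0,0,0,0,0.2]]'
python3 -c "
from h import *
st()"
```

```text
clock: 25.35
position: [0.5989, 0.0162, 0.0633]
ee_rot: [0.663, 0.749, -0.001, 0.001]
ft_force: [0.0, -10.8, -1.2]
grip_width: 0.602
grasp_force: 5.3
t 25.35 fix mm [ 2.3 -5.1 63.3] yawrel 0.2 f(fix) [ -1.3 -10.8  -1.2] w 0.602 5.3 j7 0.4
```

Pressed with about 10.8 N at the stop. Now I'll back off, lift, and locate the collar.

```bash
python3 -m pendant '[[-0.1,0,0,0,0,0,0.2],[-0.3,0,0,0,0,0,0.2],[-0.5,0,-0.5,0,0,0,0.2],[-0.5,0,-1.3,0,0,0,0.4],[-0.5,0,-2.2,0,0,0,0.7],[-0.5,-1,-2.2,0,0,0,1],[-0.5,-2,-2.2,0,0,0,1],[0.2,-2.8,-2.2,0,0,0,1],[1.2,-3,-2.2,0,0,0,1],[2.2,-3,-2.2,0,0,0,1]]'
python3 - <<'E'
from h import *
out=[]
for n,zs in(('top',.06),('scene',.06)):
    im=manip.camera(n)[0][:,:,::-1].copy();o=fo(n,im,.047);out.append(o)
    im0=cv2.imread(f'pics/{n}0.png')
    # chosen collar: orthophoto at z=.06 around guess, red ring bright mask, from start image
    o=ortho(n,im0,.06,.39,.49,.21,.31,4000);hsv=cv2.cvtColor(o,cv2.COLOR_BGR2HSV)
    m=((hsv[...,0]<8)|(hsv[...,0]>172))&(hsv[...,1]>120)&(hsv[...,2]>(150 if n=='scene' else 100))
    cs=max(cv2.findContours(m.astype(np.uint8),0,1)[0],key=cv2.contourArea);(c,a,_)=cv2.fitEllipse(cv2.convexHull(cs))
    print(n,'collar',.49-c[1]/4000,.31-c[0]/4000,'axes mm',np.array(a)/4)
    cv2.imwrite(f'pics/col_{n}.png',o)
cv2.imwrite('pics/fit5.png',np.vstack(out))
cv2.imwrite('pics/col.png',np.hstack([cv2.imread('pics/col_top.png'),cv2.imread('pics/col_scene.png')]))
st()
E
```

```text
clock: 26.6
position: [0.4353, 0.1116, 0.174]
ee_rot: [0.662, 0.75, 0.002, -0.002]
ft_force: [1.4, 0.5, 0.5]
grip_width: 0.998
grasp_force: 0.0
top collar 0.43557489013671874 0.26221355056762696 axes mm [45.07527161 45.81062698]
scene collar 0.42306613159179685 0.26447270584106447 axes mm [ 6.69399071 23.5026207 ]
t 26.7 fix mm [-148.4  112.3  173.7] yawrel 0.8 f(fix) [ 0.3 -0.4  0.1] w 0.997 0.0 j7 -0.26
```

View pics/fit5.png

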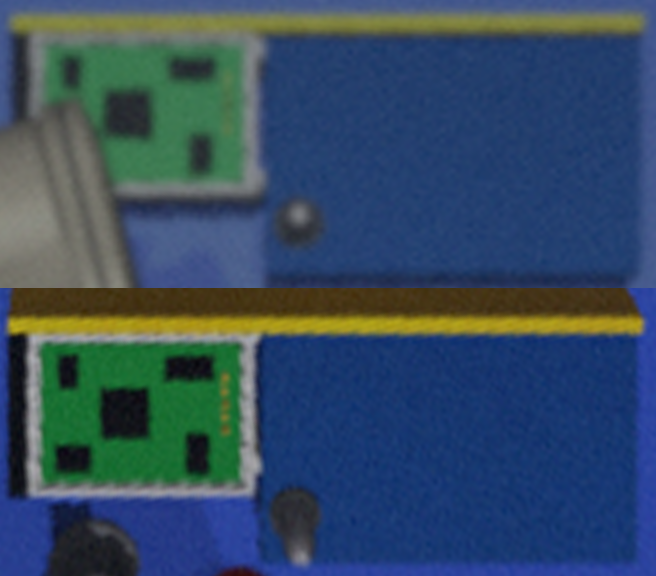

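View pics/col.png

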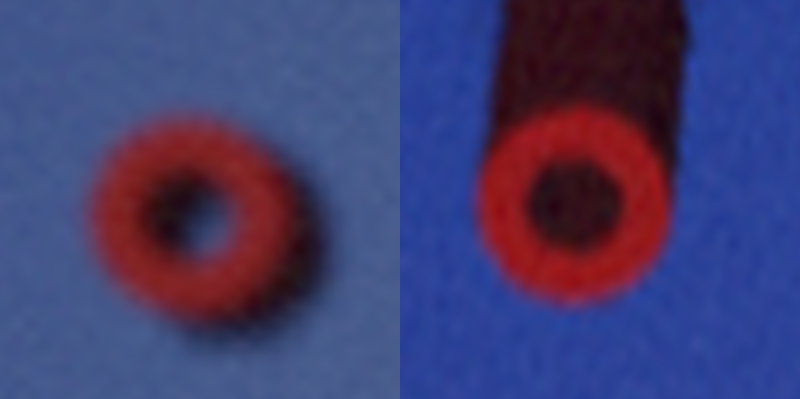

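The carrier is home against fence and stop. In the collar crop, the ring centre is at (192,218) in the top view and (574,203) in the scene view, giving a mean of (0.4374, 0.2643). I'll grip it, regrip at 90° to centre both axes, then carry it over.

```bash
cat >> h.py <<'E'
def gow(t,jaw=None):
    c,s=np.cos(TH),np.sin(TH);q=(np.array(t[:2])-F0)*1000
    go([c*q[0]+s*q[1],-s*q[0]+c*q[1]],t[2],jaw)
E
python3 -c "
from h import *
gow([.4374,.2643,.038])"
```

```text
units [2.95 0.43 2.72] [0. 0. 0.] mm 202 world [0.437 0.264 0.038]
```

```bash
python3 -m pendant '[[0.8,0.1,0,0,0,0,1],[1.7,0.2,0,0,0,0,1],[2.5,0.4,0,0,0,0,1],[2.95,0.43,0.2,0,0,0,1],[2.95,0.43,0.7,0,0,0,1],[2.95,0.43,1.2,0,0,0,1],[2.95,0.43,1.7,0,0,0,1],[2.95,0.43,2.2,0,0,0,1],[2.95,0.43,2.7,0,0,0,1],[2.95,0.43,2.7,0,0,0,1]]'
python3 -c "
from h import *
st();gow([.4374,.2643,.038])"
```

```text
clock: 27.95
position: [0.4392, 0.2573, 0.0372]
ee_rot: [0.662, 0.749, -0.002, 0.0]
ft_force: [0.3, 0.8, 0.4]
grip_width: 0.999
grasp_force: 0.0
t 27.95 fix mm [-127.7  253.2   37.2] yawrel 0.3 f(fix) [0.4 0.7 0.4] w 0.999 0.0 j7 -0.18
units [ 0.14 -0.02 -0.02] [0. 0. 0.] mm 7 world [0.437 0.264 0.038]
```

```bash
python3 -m pendant '[[0.1,0,0,0,0,0,1],[0.14,0,0,0,0,0,0.5],[0.14,0,0,0,0,0,0],[0.14,0,0,0,0,0,-0.3],[0.14,0,0,0,0,0,-0.3],[0.14,0,0,0,0,0,-0.3],[0.14,0,0,0,0,0,-0.3],[0.14,0,0,0,0,0,-0.3],[0.14,0,0,0,0,0,-0.3],[0.14,0,0,0,0,0,-0.3]]' 20
python3 -c "
from h import *
st()"
python3 -m pendant '[[0,0,0,0,0,0,1],[0,0,0,0,0,0,1],[0,0,0,0,0,0,1],[0,0,0,0,0,1.3,1],[0,0,0,0,0,2.6,1],[0,0,0,0,0,3.9,1],[0,0,0,0,0,5.2,1],[0,0,0,0,0,6.5,1],[0,0,0,0,0,7.8,1],[0,0,0,0,0,9,1]]'
python3 -m pendant '[[0,0,0,0,0,1.3,1],[0,0,0,0,0,2.2,1],[0,0,0,0,0,2.2,0.5],[0,0,0,0,0,2.2,0],[0,0,0,0,0,2.2,-0.3],[0,0,0,0,0,2.2,-0.3],[0,0,0,0,0,2.2,-0.3],[0,0,0,0,0,2.2,-0.3],[0,0,0,0,0,2.2,-0.3],[0,0,0,0,0,2.2,-0.3]]' 40
python3 -c "
from h import *
st()"
```

```text
clock: 29.2
position: [0.4389, 0.2662, 0.0391]
ee_rot: [0.662, 0.75, 0.001, -0.0]
ft_force: [-2.2, -0.3, 7.1]
grip_width: 0.594
grasp_force: 19.8
t 29.2 fix mm [-126.9  262.1   39.1] yawrel 0.3 f(fix) [-2.2 -0.   7.1] w 0.594 19.8 j7 -0.2
clock: 30.45
position: [0.4387, 0.2656, 0.0383]
ee_rot: [0.977, 0.215, 0.0, -0.0]
ft_force: [-0.1, -0.3, -0.2]
grip_width: 1.0
grasp_force: 0.0
clock: 31.7
position: [0.4389, 0.2656, 0.0385]
ee_rot: [0.998, 0.066, 0.0, -0.0]
ft_force: [0.5, 0.5, 5.2]
grip_width: 0.566
grasp_force: 42.2
t 31.7 fix mm [-126.9  261.5   38.5] yawrel -89.3 f(fix) [0.5 0.4 5.2] w 0.566 42.2 j7 -1.52
```

```bash
python3 -c "
from h import *
go([-68.8,-20.1],.150,TH+np.pi/2)"
```

```text
units [ 1.09  5.65 -2.23] [-0.   -0.    0.09] mm 308 world [ 0.53  -0.007  0.15 ]
```

```bash
python3 -m pendant '[[0,0,-0.6,0,0,0,-0.3],[0,0,-1.5,0,0,0,-0.3],[0,0.4,-2.4,0,0,0,-0.3],[0.2,1.3,-2.4,0,0,0,-0.3],[0.4,2.2,-2.4,0,0,0,-0.3],[0.6,3.1,-2.4,0,0,0,-0.3],[0.8,4,-2.4,0,0,0,-0.3],[1,4.9,-2.3,0,0,0,-0.3],[1.09,5.4,-2.23,0,0,0,-0.3],[1.09,5.65,-2.23,0,0,0,-0.3]]'
python3 -m pendant '[[0,0,0,0,0,0,-0.3],[0,0,0,0,0,0,-0.3],[0,0,0,0,0,0,-0.3],[0,0,0,0,0,0,-0.3],[0,0,0,0,0,0,-0.3],[0,0,0,0,0,0,-0.3],[0,0,0,0,0,0,-0.3],[0,0,0,0,0,0,-0.3],[0,0,0,0,0,0,-0.3],[0,0,0,0,0,0,-0.3]]'
python3 - <<'E'
from h import *
st();go([-68.8,-20.1],.135)
im=manip.camera('scene')[0][:,:,::-1].copy()
# where are collar bottom circle & post tip expected
for P in (fx([-68.8,-20.1],.086),fx([-68.8,-20.1],.1115),fx([-68.8,-20.1],.1715)):
    q=proj('scene',P)[0];print(q.round(1))
cv2.imwrite('pics/post.png',cv2.resize(im[130:270,220:360],None,fx=4,fy=4,interpolation=cv2.INTER_CUBIC))
E
```

```text
clock: 32.95
position: [0.5294, -0.009, 0.1493]
ee_rot: [0.998, 0.064, -0.001, 0.0]
ft_force: [-0.2, 0.8, -1.7]
grip_width: 0.57
grasp_force: 42.1
clock: 34.2
position: [0.5297, -0.0074, 0.1498]
ee_rot: [0.998, 0.066, 0.0, -0.0]
ft_force: [0.6, 0.4, -1.3]
grip_width: 0.562
grasp_force: 42.1
t 34.2 fix mm [-69.2 -20.3 149.8] yawrel -89.3 f(fix) [ 0.6  0.3 -1.3] w 0.562 42.1 j7 -1.16
units [ 0.01 -0.    0.3 ] [0. 0. 0.] mm 15 world [ 0.53  -0.007  0.135]
[288.2 190.3]
[288.6 184. ]
[289.4 168.2]
```

View pics/post.png

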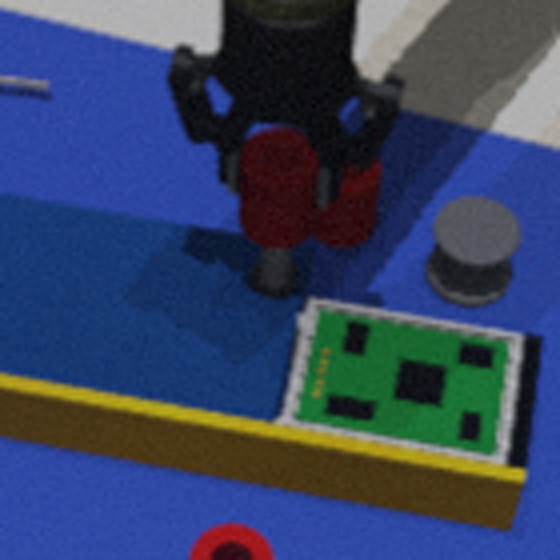

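The collar hangs centred over the post (collar bottom about (276,235), post about (273,265) in the crop). I'll descend in stages.

```bash
python3 -m pendant '[[0.01,0,0.1,0,0,0,-0.3],[0.01,0,0.25,0,0,0,-0.3],[0.01,0,0.4,0,0,0,-0.3],[0.01,0,0.48,0,0,0,-0.3],[0.01,0,0.52,0,0,0,-0.3],[0.01,0,0.56,0,0,0,-0.3],[0.01,0,0.6,0,0,0,-0.3],[0.01,0,0.64,0,0,0,-0.3],[0.01,0,0.64,0,0,0,-0.3],[0.01,0,0.64,0,0,0,-0.3]]'
python3 -c "
from h import *
st()"
```

```text
clock: 35.5
position: [0.5303, -0.0074, 0.1178]
ee_rot: [0.998, 0.066, 0.0, -0.0]
ft_force: [0.7, 0.3, -0.8]
grip_width: 0.561
grasp_force: 42.1
t 35.5 fix mm [-68.6 -20.4 117.8] yawrel -89.3 f(fix) [ 0.8  0.2 -0.8] w 0.561 42.1 j7 -1.13
```

No contact force. I'll go on down towards TCP 0.0905.

```bash
python3 -m pendant '[[0,0,0.05,0,0,0,-0.3],[0,0,0.1,0,0,0,-0.3],[0,0,0.15,0,0,0,-0.3],[0,0,0.2,0,0,0,-0.3],[0,0,0.25,0,0,0,-0.3],[0,0,0.3,0,0,0,-0.3],[0,0,0.3,0,0,0,-0.3],[0,0,0.3,0,0,0,-0.3],[0,0,0.3,0,0,0,-0.3],[0,0,0.3,0,0,0,-0.3]]'
python3 -c "
from h import *
st()"
```

```text
clock: 36.75
position: [0.5303, -0.0073, 0.1029]
ee_rot: [0.998, 0.066, 0.0, -0.0]
ft_force: [-0.4, 0.2, -1.1]
grip_width: 0.564
grasp_force: 42.1
t 36.75 fix mm [-68.6 -20.3 102.9] yawrel -89.3 f(fix) [-0.4  0.3 -1.1] w 0.564 42.1 j7 -1.11
```

```bash
python3 -m pendant '[[0,0,0.05,0,0,0,-0.3],[0,0,0.1,0,0,0,-0.3],[0,0,0.15,0,0,0,-0.3],[0,0,0.19,0,0,0,-0.3],[0,0,0.22,0,0,0,-0.3],[0,0,0.24,0,0,0,-0.3],[0,0,0.24,0,0,0,-0.3],[0,0,0.24,0,0,0,-0.3],[0,0,0.24,0,0,0,-0.3],[0,0,0.24,0,0,0,-0.3]]'
python3 -c "
from h import *
st()"
```

```text
clock: 38.0
position: [0.5302, -0.0073, 0.0908]
ee_rot: [0.998, 0.066, 0.0, -0.0]
ft_force: [0.6, 0.2, -2.3]
grip_width: 0.567
grasp_force: 42.1
t 38.0 fix mm [-68.7 -20.3  90.8] yawrel -89.3 f(fix) [ 0.6  0.2 -2.3] w 0.567 42.1 j7 -1.1
```

```bash
python3 -m pendant '[[0,0,0,0,0,0,0.3],[0,0,0,0,0,0,0.6],[0,0,0,0,0,0,1],[0,0,0,0,0,0,1],[0,0,0,0,0,0,1],[0,0,-0.3,0,0,0,1],[0,0,-0.9,0,0,0,1],[0,0,-1.8,0,0,0,1],[0,0,-2.4,0,0,0,1],[-1,0,-2.4,0,0,0,1]]'
python3 -m pendant '[[-1,0,-1,0,0,0,1],[-1,1,-1,0,0,0,1],[-2,2,-1,0,0,0,1],[-2,3,-1,0,0,0,1],[-2,4,-1,0,0,0,1],[-2,4,-1,0,0,0,1],[-2,4,-1,0,0,0,1],[-2,4,-1,0,0,0,1],[-2,4,-1,0,0,0,1],[-2,4,-1,0,0,0,1]]'
python3 - <<'E'
from h import *
st();out=[]
for n in('top','scene'):
    im,d=manip.camera(n);im=im[:,:,::-1].copy()
    hsv=cv2.cvtColor(im,cv2.COLOR_BGR2HSV);red=((hsv[...,0]<10)|(hsv[...,0]>170))&(hsv[...,1]>120)&(hsv[...,2]>60)
    v,u=np.where(red);P=dep(n,np.c_[u,v],d);q=P[(np.hypot(P[:,0]-.53,P[:,1]+.007)<.045)]
    print(n,len(q),np.percentile(q[:,2],[50,80,95]).round(4) if len(q) else '')
    out.append(fo(n,im,.05))
cv2.imwrite('pics/fin.png',np.vstack(out))
E
```

```text
clock: 39.25
position: [0.5003, -0.0123, 0.22]
ee_rot: [0.998, 0.062, 0.002, 0.004]
ft_force: [-1.6, -1.0, 2.7]
grip_width: 1.005
grasp_force: 0.0
clock: 40.5
position: [0.4242, -0.2219, 0.2679]
ee_rot: [0.998, 0.063, 0.001, 0.001]
ft_force: [-0.4, 0.3, 0.0]
grip_width: 1.002
grasp_force: 0.0
t 40.5 fix mm [-199.5 -220.8  267.9] yawrel -89.6 f(fix) [-0.3  0.4  0. ] w 1.002 0.0 j7 -1.41
top 184 [0.1104 0.1125 0.1142]
scene 204 [0.1106 0.112  0.1135]
```

View pics/fin.png

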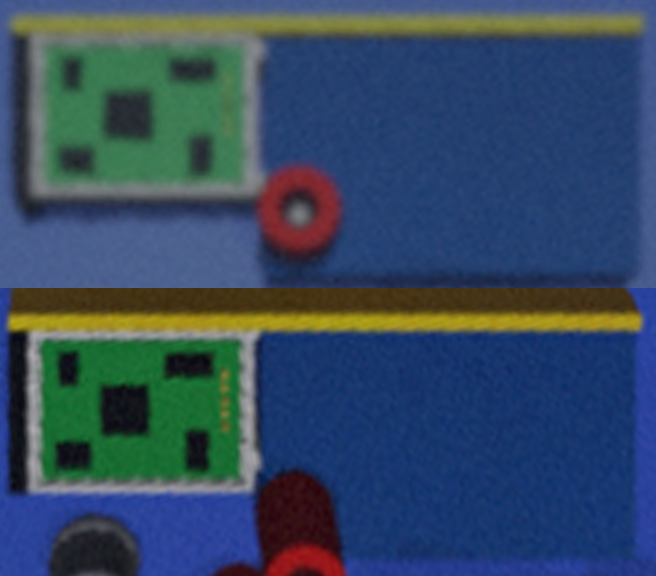

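The collar is on the post at (299,212) with its top at about 0.112 m, which is fully down. The carrier is home, so I'm handing in.

```bash
python3 -c "
from workcell import manip
print(manip.hand_in())"
```

```text
the job is handed in; nothing more can be done
None
```

I handed the job in at about 40 s on the robot clock: the carrier lies home on the rails (pressed to the stop with about 10.8 N) and the leftmost red collar is fully down on the post, both confirmed in the final pictures; the hand-in returned no verdict.

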